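# Find the stamped sample crate and push it to the dispatch line

## Task

Tip each of the two standing sample crates over towards the robot, so that it lies on its side with its underside showing, and find the one stamped underneath. Then, with both lying, push the stamped crate away from the robot until its underside end is on the tape of the dispatch line, and leave the other crate where it fell. Only push with the fingers: never lift or carry a crate, and do not disturb the other things on the bench.

Things in the scene. Friction and masses are not known exactly. Their poses are not given: they have to be found in the camera images.
- crate_a: one of two look-alike empty white slatted plastic crates, open on top, 70 (x) x 110 (y) x 100 (z) mm, walls 4 mm, about 0.25 kg. Origin at the centre of its underside, z towards its open top; it starts upright on the bench, -x roughly towards the robot. Pushed high on its +x face towards the robot, it tips about its lower -x edge and falls by itself past about 40 degrees
- crate_b: the other crate, same build, origin and axes. A crate tipped towards the robot lies with its own +x axis up, 70 mm high, open top towards the robot, underside upright and facing away from the robot, in view of the scene camera; its origin is then the middle of that underside, 35 mm above the bench
- stamp (a point): centre of the stamp, a dark ring of 56 mm across with a cross in it, in the middle of the underside of one of the two crates (2 mm in from the rim of the underside); the other underside is blank. It is hidden while the crate stands
- line: dispatch line: a black tape flat on the bench, 40 mm wide (x) and 700 mm long (y), running across the bench beyond the crates. Origin at its centre, at bench height, x across the tape away from the robot, y along it
- crate_a_mid (a point): middle of crate_a, 50 mm from its underside along its z
- crate_b_mid (a point): middle of crate_b, likewise
- reagent: bystander: amber jar, 38 mm across, 75 mm tall, standing between the two crates; origin under its centre
- mortar_1: bystander: white porcelain mortar, 92 mm across, 48 mm tall, to the left; origin under its centre
- mortar_2: bystander: white porcelain mortar like the other, to the right; origin under its centre
- wash_bottle: bystander: wash bottle, 70 mm across, 175 mm tall, to the right; origin under its centre
- tube_can: bystander: cardboard tube, 54 mm across, 130 mm tall, far left; origin under its centre
- vial: bystander: small amber vial, 26 mm across, 50 mm tall, beyond the line; origin under its centre
- marker: bystander: marker pen lying on the bench, about 130 mm long, 16 mm thick, near the robot, pointing away from it between the crates; origin under its middle
Not all that is in view belongs to the job. What is shaped like the crate_a but brown or yellow is not meant. Leave any turquoise look-alike of the crate_b alone.

How it is judged:
By the outcome, as a careful person would: the job done as asked, in the order asked, and still so for the second after the job is handed in, with the robot touching nothing.
It also fails if it takes over 64 s, if anything falls off the work surface, if the arm or the gripper's body presses on something with over 40 N, if the wrist force passes 120 N, or if a joint passes its speed limit or range.

## Robot

A 6-joint arm with a two-finger parallel gripper is mounted at the origin on the work surface. World frame = base frame: x ahead of the robot, y to its left, z up, the work surface at z = 0. Lengths are in mm, angles in degrees, forces in N, time in s.
With the tool pointing down it reaches from about 300 to 750 mm from the base axis. Payload 8.5 kg.
Tool frame: the origin (TCP) lies on the centre line of the jaws, within the pads' length; the fingertips stand arm.tips_ahead ahead of it and the grasp point (between the pads) lies 3 mm ahead of it (arm.tips_ahead is the distance from the TCP to the fingertips, in mm); z points along the fingers, x is the direction in which the jaws open and shut, and the axes are right-handed (so a half turn about z gives the same grasp; the last joint's range is limited). The gripper opens to 88 mm and grips with 3 to 60 N. Pads are 18 mm wide; open, the fingers measure 123 mm over their backs; the gripper's body (75 mm by 187 mm) begins 45 mm behind the grasp point.
Start: joints at [-82.867, 21.807, 74.336, -0, 83.858, -12.336], TCP at [183.308, -518.535, 260.748] pointing down, gripper open.
Joint ranges: [-178.18, 178.18], [-50.72, 133.34], [12.68, 142.11], [-81.47, 261.47], [9.98, 163.14], [-165.26, 165.26]. Speed limits (degrees/s): [136.94, 136.94, 180, 180, 180, 180].

## Interface

Orientations are given as [roll, pitch, yaw] about the fixed x, y, z axes, in that order (R = Rz(yaw) Ry(pitch) Rx(roll)).
In Python, from cell import status, imaging, job, arm gives the robot as it stands.
- The arm moves only by the tool drive_tool, never from a script. Its argument "increments" is a list of rows, each an object of numbers: "wx", "wy", "wz": the turn, a rotation vector about the tool's x, y, z in rad; "dx", "dy", "dz": the shift along the tool's x, y, z in m; "hand": the finger opening in m, from 0 to 0.0881. A call has 1 to 10 rows; each row is the pose to reach, as a shift and turn from the pose measured when the call began, along the tool's axes at that moment; what a row does not reach only later rows make up. A row lasts 1/10 s, in which the tool goes at most 50 mm and 8.59 degrees, less where a joint would pass 70% of its speed; a pose out of reach is approached as far as the arm can. A call with a gripper value outside its range is refused whole. The fingers move at their own pace and stop on an object; "force" is the grip in N (left out, the last holds). Time passes only in rows, so rows that repeat a pose let the fingers close. It gives the time, the measured TCP pose, the force and the opening at its end, in the units of the state.
- status.observe(): the state, without advancing time (a new reading comes with each control period).
- imaging.get_image(name): name is "scene" or "side" or "wrist"; returns a dict with "color" (480x640x3 uint8, blue, green, red), "fx", "fy", "cx", "cy" (pixels), "R" (3x3) and "t" (3): a world point X has camera coordinates R X + t; the wrist camera has in their place "tool_from_camera" (4x4, takes a point from camera to tool coordinates, whose origin is the TCP and whose axes are the tool frame's). Camera axes: x right, y down, z forward; pixel columns grow to the right and rows downward; lengths in mm; the calibration is good to about 2 mm. A picture is of the moment at which its call begins: read the wrist's pose just before it. There is no depth.
- job.close_job(): hands the job in, once; it reports no verdict.
Trained networks look in a picture, given as the dict that the camera call returned (one of the last four; its "shot" number tells which), for a name from the list of things; names that differ only in an ending like _2 or _b are one class to them, and where a whole thing is asked for, a point or a joint stands for the part that bears it (a point fixed in the world has none). Each returns a list of dicts, best first, with "conf" (0 to 1); they miss things now and then, are a little off and sometimes report something else, mostly with a low value. They report only what shows in the picture. A call takes as long as a camera call. They do not tell look-alikes from the thing itself.
- imaging.recognise(target, picture): "centre" ([column, row] in pixels, amid what is visible of it).
- imaging.silhouettes(target, picture): "region" (480x640 bool, what is visible of it) and "centre" ([column, row] in pixels, amid what is visible of it).
The state is a dict: "t": time; "joints": joint angles; "joint_velocities": joint speeds; "effort": joint torques, N m; "ee_pos": TCP position; "tool_rot": TCP orientation; "ft_force": force on the tool from outside, world axes, zero at the start; "ft_torque": the same for the moment, N m; "opening": opening from 0.0 (shut) to 1.0 (fully open).
Only numpy, scipy, OpenCV 4.12 (cv2) and the standard library are available. Lean on these libraries where they do the work, as an engineer would, in place of code of your own. Each camera call takes 0.05 s, during which the arm holds its last target.

## Working session

There is one attempt and no reset: what is moved stays moved. The work goes in short steps, Python scripts to look and compute and a tool call to move; the robot and the scene stay as the last step left them, time stands still between calls to the robot, and variables do not carry over. Pictures are saved under pics/ and viewed, and the job is handed in when it is done.

Besides the shell and the picture viewer there is one more tool, called after ">>>" in YAML: its name, and indented under it one key for each argument. drive_tool: Moves the arm, as the interface text tells. Its arguments: {"type":"object","properties":{"increments":{"type":"array","items":{"type":"object","properties":{"wx":{"type":"number"},"wy":{"type":"number"},"wz":{"type":"number"},"dx":{"type":"number"},"dy":{"type":"number"},"dz":{"type":"number"},"hand":{"type":"number"}}}},"force":{"type":"number"}},"required":["increments"]}

```bash
mkdir -p pics; ls; python3 - <<'E'
from cell import status, imaging, job, arm
import cv2
print(status.observe()); print(arm.tips_ahead)
for n in ("scene","side"):
    p=imaging.get_image(n); cv2.imwrite(f"pics/{n}0.png",p["color"]); print({k:v for k,v in p.items() if k!="color"})
E
```

```text
pics
{'t': 0.0, 'joints': array([-8.28673467e+01,  2.18400819e+01,  7.43848402e+01, -4.98261559e-04,
        8.38581024e+01, -1.23357657e+01]), 'joint_velocities': array([-0.02506153, -0.00229364,  0.01640337,  0.07281879, -0.05782105,
        0.02991302]), 'effort': array([-8.18162316e-04, -4.37926841e+01, -2.24557507e+01,  7.13007431e-02,
        3.52735596e-02, -1.18931757e-04]), 'ee_pos': array([ 183.27178523, -518.29778829,  260.14575278]), 'tool_rot': array([-1.79982747e+02,  8.12133647e-02, -7.05315151e+01]), 'ft_force': array([ 0.46305276, -0.07775023,  0.31038008]), 'ft_torque': array([-0.02490914, -0.0034913 , -0.01438957]), 'opening': 0.9981366750067345}
22.0
{'fx': 515.4398000758073, 'fy': 515.4398000758073, 'cx': 316.9375462624173, 'cy': 234.96462814605718, 'R': array([[ 0.31471949,  0.94918201, -0.00227163],
       [ 0.66899252, -0.22351379, -0.70886571],
       [-0.67335032,  0.22157416, -0.70533981]]), 't': array([-188.48883841, -369.95381154, 1510.68310723]), 'shot': 1}
{'fx': 539.3245829897629, 'fy': 539.3245829897629, 'cx': 325.5564981228649, 'cy': 246.1684167041075, 'R': array([[-0.93813963, -0.34621136,  0.00563281],
       [-0.24309616,  0.64696645, -0.72273001],
       [ 0.2465731 , -0.67939098, -0.69110752]]), 't': array([ 552.8715232 ,  191.52515407, 1266.82351014]), 'shot': 2}
```

View pics/scene0.png

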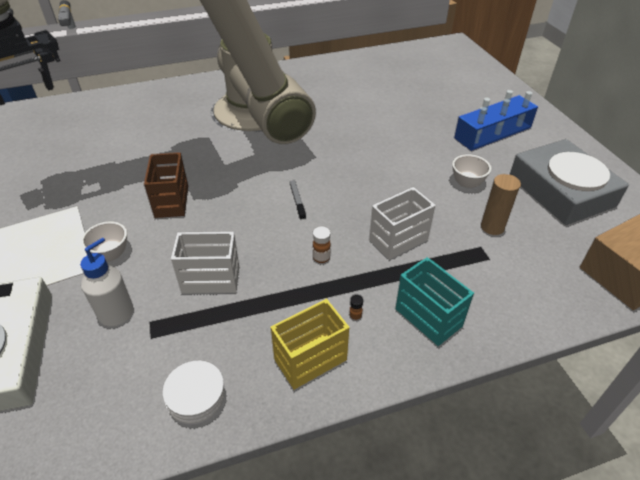

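View pics/side0.png

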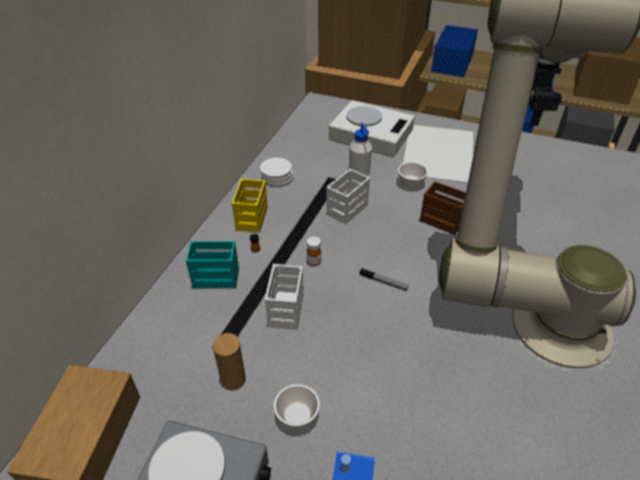

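The scene picture shows these crates:
- White: (206,262) and (402,223). These are the targets.
- Brown (166,185), yellow (311,343) and turquoise (434,300). These are look-alikes.

Next I fit poses from the silhouettes in both cameras.

```bash
cat > h.py <<'E'
import numpy as np, cv2
from scipy.optimize import minimize
def proj(p,X):
    c=np.asarray(X,float)@p["R"].T+p["t"]
    return np.c_[c[:,0]/c[:,2]*p["fx"]+p["cx"],c[:,1]/c[:,2]*p["fy"]+p["cy"]]
def ground(p,uv,z=0):
    d=p["R"].T@np.array([(uv[0]-p["cx"])/p["fx"],(uv[1]-p["cy"])/p["fy"],1]);o=-p["R"].T@p["t"]
    return o+d*(z-o[2])/d[2]
def box(x,y,yaw,dims):
    a=np.radians(yaw);dx,dy,dz=dims
    P=np.array([[i*dx/2,j*dy/2,k*dz] for i in(-1,1) for j in(-1,1) for k in(0,1)])
    Rz=np.array([[np.cos(a),-np.sin(a),0],[np.sin(a),np.cos(a),0],[0,0,1]])
    return P@Rz.T+[x,y,0]
def hullmask(p,X,S=4):
    m=np.zeros((480,640),np.uint8);h=cv2.convexHull(proj(p,X).astype(np.float32))
    cv2.fillConvexPoly(m,np.round(h*16).astype(np.int32),1,cv2.LINE_8,4);return m>0
def hull_of(reg):
    r=cv2.morphologyEx(reg.astype(np.uint8),cv2.MORPH_OPEN,np.ones((2,2),np.uint8))
    h=cv2.convexHull(cv2.findNonZero(r));m=np.zeros((480,640),np.uint8);cv2.fillConvexPoly(m,h,1);return m>0
def fit(obs,x0,dims):
    def c(v):
        s=0
        for p,m in obs:
            q=hullmask(p,box(*v,dims));s+=1-(q&m).sum()/max(1,(q|m).sum())
        return s
    best=None
    for yaw in(-25,0,25):
        v=np.r_[x0,yaw]
        r=minimize(c,v,method="Nelder-Mead",options=dict(initial_simplex=[v,v+[15,0,0],v+[0,15,0],v+[0,0,15]],xatol=.1,fatol=1e-4,maxiter=300))
        if best is None or r.fun<best.fun:best=r
    return best.x,best.fun/len(obs)
E
python3 - <<'E'
from h import *
from cell import status, imaging
S=imaging.get_image("scene");D=imaging.get_image("side")
sil={}
for nm,p in(("scene",S),("side",D)):
    sil[nm]=imaging.silhouettes("crate_a",p)
    for r in sil[nm]: print(nm,r["conf"],r["centre"],r["region"].sum(),ground(p,r["centre"],50).round())
cands=[(206,262),(402,223),(166,185),(311,343),(434,300)]
for c in cands:
    g=ground(S,c,50)
    obs=[]
    for nm,p in(("scene",S),("side",D)):
        t=proj(p,[g])[0]
        r=min(sil[nm],key=lambda r:np.hypot(*(np.array(r["centre"])-t)),default=None)
        if r is not None and np.hypot(*(np.array(r["centre"])-t))<20: obs.append((p,hull_of(r["region"])))
    print(c,g.round(),len(obs),[ (fit(o,g[:2],(70,110,100))) for o in ([obs]+[[q] for q in obs])] if obs else "")
for t,z in(("reagent",37),("mortar_1",24),("wash_bottle",80),("tube_can",65),("vial",25),("marker",8),("line",0)):
  for nm,p in(("scene",S),("side",D)):
    for r in imaging.recognise(t,p)[:3]: print(t,nm,round(r["conf"],2),np.round(r["centre"]),ground(p,r["centre"],z).round())
for uv in((152,329),(488,256)): print(ground(S,uv).round())
E
```

```text
scene 0.95 [399.1, 222.3] 3236 [624. 175.  50.]
scene 0.64 [303.5, 341.2] 4799 [ 843. -105.   50.]
scene 0.62 [202.6, 266.1] 3777 [ 616. -241.   50.]
scene 0.56 [166.4, 183.8] 2471 [ 337. -278.   50.]
side 0.85 [283.8, 295.3] 2170 [630. 175.  50.]
side 0.83 [249.3, 205.0] 1585 [853. -98.  50.]
side 0.74 [253.7, 245.0] 165 [771.  45.  50.]
side 0.7 [441.6, 206.7] 1694 [ 347. -280.   50.]
side 0.61 [211.2, 265.5] 2270 [837. 149.  50.]
(206, 262) [ 608. -233.   50.] 1 [(array([ 611.20608648, -230.59634102,  -16.29741817]), np.float64(0.017870819504723023)), (array([ 611.20608648, -230.59634102,  -16.29741817]), np.float64(0.017870819504723023))]
(402, 223) [628. 180.  50.] 2 [(array([623.29193785, 179.46991104,  13.64682771]), np.float64(0.051836624017051414)), (array([628.62189323, 178.10277702,  14.71202512]), np.float64(0.021270310192023634)), (array([622.47631165, 179.66739795,  14.28988927]), np.float64(0.020668425681618308))]
(166, 185) [ 341. -280.   50.] 2 [(array([ 343.00460305, -275.59319467,   77.73887491]), np.float64(0.07469850299123926)), (array([ 343.35766382, -275.495805
[... 990 characters left out ...]
 scene 0.71 [318. 242.] [654. -16.  80.]
wash_bottle scene 0.68 [108. 289.] [ 645. -412.   80.]
wash_bottle side 0.65 [360. 153.] [ 628. -408.   80.]
tube_can scene 0.94 [496. 205.] [655. 389.  65.]
tube_can scene 0.23 [205. 260.] [ 616. -234.   65.]
tube_can side 0.57 [229. 360.] [659. 389.  65.]
vial scene 0.72 [355. 306.] [784.  14.  25.]
vial scene 0.53 [203. 260.] [ 577. -238.   25.]
vial side 0.61 [252. 246.] [785.  28.  25.]
marker scene 0.54 [295. 200.] [438.  -1.   8.]
marker side 0.7 [381. 281.] [436.  11.   8.]
line scene 0.72 [297. 297.] [709. -78.   0.]
line side 0.81 [277. 263.] [711.  38.   0.]
line side 0.39 [345. 196.] [ 634. -290.    0.]
[ 696. -357.   -0.]
[732. 338.   0.]
```

Crate poses (x, y, yaw):
- Left: about (625, 179, 14°)
- Right: about (611, -231, -16°)

The tape runs from about (696,-357) to (732,338). I'll confirm with an overlay crop and compute the first move.

```bash
cat >> h.py <<'E'
from scipy.spatial.transform import Rotation as Ro
def rel(targets,pose=None):
    """targets: list (x,y,z,yaw) tool down; prints dx,dy,dz (m), rotvec"""
    from cell import status
    s=status.observe();R0=Ro.from_euler("xyz",s["tool_rot"],degrees=True);p0=s["ee_pos"]
    print("t",s["t"],"pos",p0.round(1),"rot",s["tool_rot"].round(1),"F",s["ft_force"].round(1),"op",round(s["opening"],2))
    for x,y,z,yaw in targets:
        d=R0.inv().apply(np.array([x,y,z])-p0)/1000;w=(R0.inv()*Ro.from_euler("xyz",[180,0,yaw],degrees=True)).as_rotvec()
        print((x,y,z,yaw),"d",d.round(4),"w",w.round(3))
E
python3 - <<'E'
from h import *
from cell import imaging
S=imaging.get_image("scene");c=S["color"].copy()
for b,col in(((625,179,14),(0,0,255)),((611,-231,-16),(0,0,255))):
    P=proj(S,box(*b,(70,110,100)))
    for i in range(8):
        for j in range(i+1,8):
            if bin(i^j).count("1")==1: cv2.line(c,tuple(int(v) for v in P[i]),tuple(int(v) for v in P[j]),col,1)
cv2.imwrite("pics/ov.png",cv2.resize(c[170:340,140:470],(792,408)))
rel([(430,-384,260,-106),(677,-250,260,-106)])
E
```

```text
t 1.05 pos [ 183.3 -518.5  260.8] rot [-180.     0.   -70.5] F [-0.4  0.2 -0.2] op 1.0
(430, -384, 260, -106) d [-0.0446 -0.2774  0.0008] w [-0.     0.     0.619]
(677, -250, 260, -106) d [-0.0886 -0.555   0.0008] w [-0.     0.     0.619]
```

View pics/ov.png

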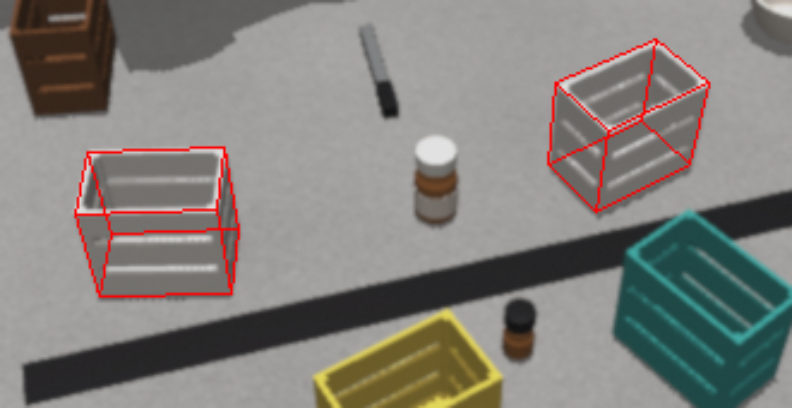

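The overlay fits both white crates well (right at about (155,220), left at about (630,125) in the crop). I'll move behind the right crate.

>>> drive_tool:
  increments:
    - {"dx": -0.0445,"dy": -0.2775,"wz": 0.62,"hand": 0.06}
    - {"dx": -0.0445,"dy": -0.2775,"wz": 0.62,"hand": 0.06}
    - {"dx": -0.0445,"dy": -0.2775,"wz": 0.62,"hand": 0.06}
    - {"dx": -0.0445,"dy": -0.2775,"wz": 0.62,"hand": 0.06}
    - {"dx": -0.0445,"dy": -0.2775,"wz": 0.62,"hand": 0.06}
    - {"dx": -0.0885,"dy": -0.555,"wz": 0.62,"hand": 0.06}
    - {"dx": -0.0885,"dy": -0.555,"wz": 0.62,"hand": 0.06}
    - {"dx": -0.0885,"dy": -0.555,"wz": 0.62,"hand": 0.06}
    - {"dx": -0.0885,"dy": -0.555,"wz": 0.62,"hand": 0.06}
    - {"dx": -0.0885,"dy": -0.555,"wz": 0.62,"hand": 0.06}

```text
invalid input at $.increments[0]: expected keys wx, wy, wz, dx, dy, dz, hand
```

```bash
python3 - <<'E'
from h import *
rel([(677,-250,260,-106),(677,-250,104,-106)])
E
```

```text
t 1.05 pos [ 183.3 -518.5  260.8] rot [-180.     0.   -70.5] F [-0.4  0.2 -0.2] op 1.0
(677, -250, 260, -106) d [-0.0886 -0.555   0.0008] w [-0.     0.     0.619]
(677, -250, 104, -106) d [-0.0886 -0.555   0.1568] w [-0.     0.     0.619]
```

All keys are required in each row.

>>> drive_tool:
  increments:
    - {"wx": 0,"wy": 0,"wz": 0.62,"dx": -0.0445,"dy": -0.2775,"dz": 0,"hand": 0.06}
    - {"wx": 0,"wy": 0,"wz": 0.62,"dx": -0.0445,"dy": -0.2775,"dz": 0,"hand": 0.06}
    - {"wx": 0,"wy": 0,"wz": 0.62,"dx": -0.0445,"dy": -0.2775,"dz": 0,"hand": 0.06}
    - {"wx": 0,"wy": 0,"wz": 0.62,"dx": -0.0445,"dy": -0.2775,"dz": 0,"hand": 0.06}
    - {"wx": 0,"wy": 0,"wz": 0.62,"dx": -0.0445,"dy": -0.2775,"dz": 0,"hand": 0.06}
    - {"wx": 0,"wy": 0,"wz": 0.62,"dx": -0.0885,"dy": -0.555,"dz": 0,"hand": 0.06}
    - {"wx": 0,"wy": 0,"wz": 0.62,"dx": -0.0885,"dy": -0.555,"dz": 0,"hand": 0.06}
    - {"wx": 0,"wy": 0,"wz": 0.62,"dx": -0.0885,"dy": -0.555,"dz": 0,"hand": 0.06}
    - {"wx": 0,"wy": 0,"wz": 0.62,"dx": -0.0885,"dy": -0.555,"dz": 0,"hand": 0.06}
    - {"wx": 0,"wy": 0,"wz": 0.62,"dx": -0.0885,"dy": -0.555,"dz": 0,"hand": 0.06}

```text
t: 2.05
ee_pos: [608.6, -286.9, 260.8]
tool_rot: [-180.0, -0.0, -106.0]
ft_force: [-0.9, -0.8, 0.3]
opening: 0.681
```

```bash
python3 - <<'E'
from h import *
rel([(677,-250,260,-106),(677,-250,104,-106)])
E
```

```text
t 2.05 pos [ 608.6 -286.9  260.8] rot [-180.   -0. -106.] F [-0.9 -0.8  0.3] op 0.68
(677, -250, 260, -106) d [-0.0543 -0.0555  0.0008] w [-0.    -0.    -0.001]
(677, -250, 104, -106) d [-0.0544 -0.0555  0.1568] w [-0.    -0.    -0.001]
```

>>> drive_tool:
  increments:
    - {"wx": 0,"wy": 0,"wz": 0,"dx": -0.0545,"dy": -0.0555,"dz": 0,"hand": 0.06}
    - {"wx": 0,"wy": 0,"wz": 0,"dx": -0.0545,"dy": -0.0555,"dz": 0,"hand": 0.06}
    - {"wx": 0,"wy": 0,"wz": 0,"dx": -0.0545,"dy": -0.0555,"dz": 0,"hand": 0.06}
    - {"wx": 0,"wy": 0,"wz": 0,"dx": -0.0545,"dy": -0.0555,"dz": 0.04,"hand": 0.06}
    - {"wx": 0,"wy": 0,"wz": 0,"dx": -0.0545,"dy": -0.0555,"dz": 0.08,"hand": 0.06}
    - {"wx": 0,"wy": 0,"wz": 0,"dx": -0.0545,"dy": -0.0555,"dz": 0.12,"hand": 0.06}
    - {"wx": 0,"wy": 0,"wz": 0,"dx": -0.0545,"dy": -0.0555,"dz": 0.156,"hand": 0.06}
    - {"wx": 0,"wy": 0,"wz": 0,"dx": -0.0545,"dy": -0.0555,"dz": 0.156,"hand": 0.06}

```text
t: 2.85
ee_pos: [674.3, -249.6, 99.6]
tool_rot: [179.4, 0.1, -106.1]
ft_force: [0.9, 0.8, -0.4]
opening: 0.679
```

```bash
python3 - <<'E'
from h import *
from cell import imaging
rel([(677,-250,104,-106)])
S=imaging.get_image("scene");D=imaging.get_image("side")
cv2.imwrite("pics/r1.png",np.hstack([cv2.resize(S["color"][150:350,80:280],(400,400)),cv2.resize(D["color"][100:300,260:460],(400,400))]))
E
```

```text
t 2.85 pos [ 674.3 -249.6   99.6] rot [ 1.794e+02  1.000e-01 -1.061e+02] F [ 0.9  0.8 -0.4] op 0.68
(677, -250, 104, -106) d [-0.0003 -0.0026 -0.0045] w [ 0.01   0.002 -0.002]
```

View pics/r1.png

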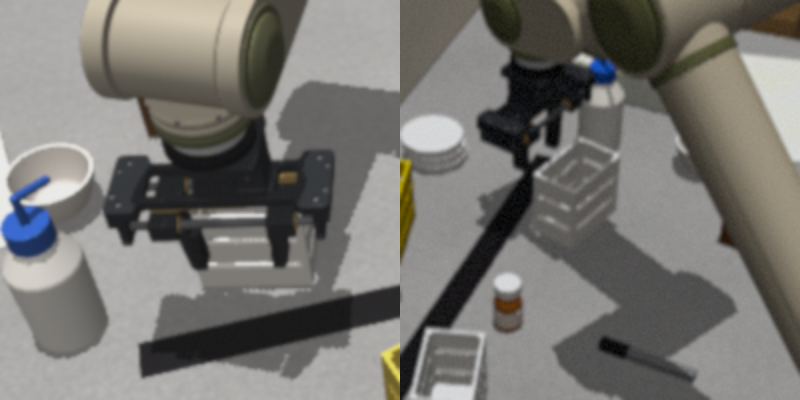

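Both pictures show the fingers behind the right crate's far face, near its top rim, clear of the bottle. Now I tip it towards the robot.

>>> drive_tool:
  increments:
    - {"wx": 0.01,"wy": 0,"wz": 0,"dx": 0,"dy": 0.01,"dz": -0.004,"hand": 0.06}
    - {"wx": 0.01,"wy": 0,"wz": 0,"dx": 0,"dy": 0.02,"dz": -0.004,"hand": 0.06}
    - {"wx": 0.01,"wy": 0,"wz": 0,"dx": 0,"dy": 0.032,"dz": -0.009,"hand": 0.06}
    - {"wx": 0.01,"wy": 0,"wz": 0,"dx": 0,"dy": 0.044,"dz": -0.015,"hand": 0.06}
    - {"wx": 0.01,"wy": 0,"wz": 0,"dx": 0,"dy": 0.056,"dz": -0.021,"hand": 0.06}
    - {"wx": 0.01,"wy": 0,"wz": 0,"dx": 0,"dy": 0.068,"dz": -0.025,"hand": 0.06}
    - {"wx": 0.01,"wy": 0,"wz": 0,"dx": 0,"dy": 0.08,"dz": -0.029,"hand": 0.06}
    - {"wx": 0.01,"wy": 0,"wz": 0,"dx": 0,"dy": 0.09,"dz": -0.03,"hand": 0.06}
    - {"wx": 0.01,"wy": 0,"wz": 0,"dx": 0,"dy": 0.1,"dz": -0.03,"hand": 0.06}
    - {"wx": 0.01,"wy": 0,"wz": 0,"dx": 0,"dy": 0.108,"dz": -0.03,"hand": 0.06}

```text
t: 3.95
ee_pos: [573.4, -221.3, 138.9]
tool_rot: [-179.1, -0.1, -106.1]
ft_force: [-0.3, 0.2, -0.4]
opening: 0.685
```

```bash
python3 - <<'E'
from h import *
from cell import imaging
rel([(677,-250,104,-106)])
S=imaging.get_image("scene");D=imaging.get_image("side")
cv2.imwrite("pics/r2.png",np.hstack([cv2.resize(S["color"][150:350,80:280],(400,400)),cv2.resize(D["color"][100:300,260:460],(400,400))]))
E
```

```text
t 3.95 pos [ 573.4 -221.3  138.9] rot [-1.791e+02 -1.000e-01 -1.061e+02] F [-0.3  0.2 -0.4] op 0.68
(677, -250, 104, -106) d [-0.0012 -0.107   0.0366] w [-0.016 -0.002 -0.002]
```

View pics/r2.png

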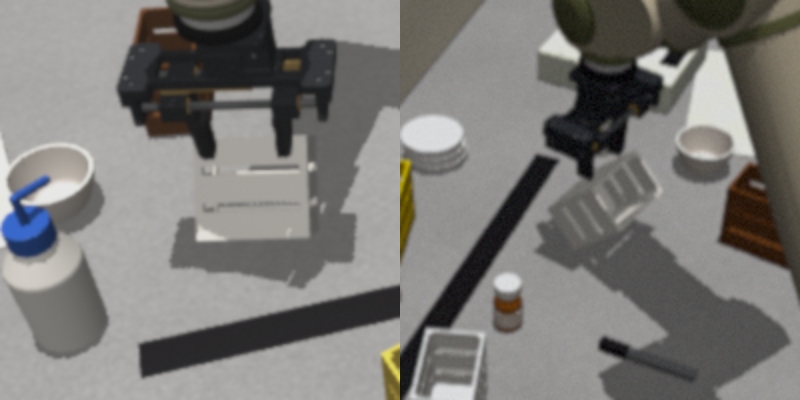

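The crate is past its balance point. I push a little more, then lift.

>>> drive_tool:
  increments:
    - {"wx": 0,"wy": 0,"wz": 0,"dx": 0,"dy": 0.012,"dz": 0,"hand": 0.06}
    - {"wx": 0,"wy": 0,"wz": 0,"dx": 0,"dy": 0.02,"dz": 0,"hand": 0.06}
    - {"wx": 0,"wy": 0,"wz": 0,"dx": 0,"dy": 0.02,"dz": 0,"hand": 0.06}
    - {"wx": 0,"wy": 0,"wz": 0,"dx": 0,"dy": 0.02,"dz": -0.04,"hand": 0.06}
    - {"wx": 0,"wy": 0,"wz": 0,"dx": 0,"dy": 0.02,"dz": -0.08,"hand": 0.06}
    - {"wx": 0,"wy": 0,"wz": 0,"dx": 0,"dy": 0.02,"dz": -0.1,"hand": 0.06}

```text
t: 4.65
ee_pos: [553.6, -215.4, 241.5]
tool_rot: [-178.9, -0.2, -106.1]
ft_force: [0.3, -0.3, -0.9]
opening: 0.678
```

```bash
python3 - <<'E'
from h import *
from cell import imaging
a=np.radians(14);c=(625+67*np.cos(a),179+67*np.sin(a))
rel([(*c,240,-76),(*c,104,-76)])
S=imaging.get_image("scene");D=imaging.get_image("side")
cv2.imwrite("pics/r3.png",np.hstack([cv2.resize(S["color"][150:350,80:280],(400,400)),cv2.resize(D["color"][100:300,260:460],(400,400))]))
E
```

```text
t 4.65 pos [ 553.6 -215.4  241.5] rot [-178.9   -0.2 -106.1] F [ 0.3 -0.3 -0.9] op 0.68
(np.float64(690.0098136604918), np.float64(195.20876700517775), 240, -76) d [-0.4324 -0.0172  0.0006] w [-0.018 -0.008 -0.525]
(np.float64(690.0098136604918), np.float64(195.20876700517775), 104, -76) d [-0.4327 -0.0146  0.1366] w [-0.018 -0.008 -0.525]
```

View pics/r3.png

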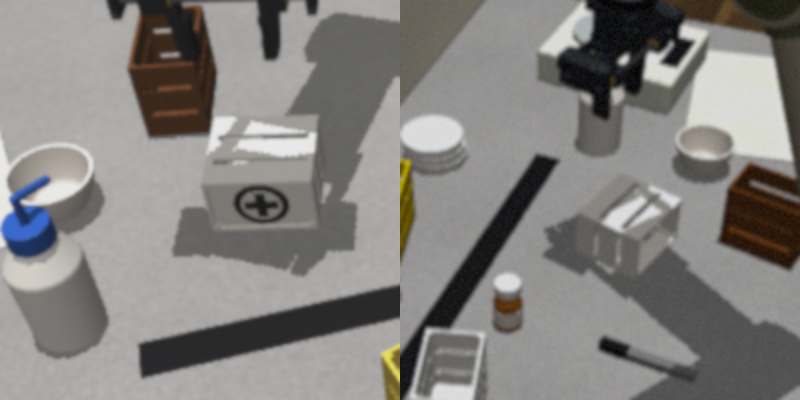

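The right crate now lies with its stamp showing (about (262,204) in the crop). The left crate still has to be tipped.

>>> drive_tool:
  increments:
    - {"wx": -0.018,"wy": 0,"wz": -0.525,"dx": -0.4325,"dy": -0.017,"dz": 0,"hand": 0.06}
    - {"wx": -0.018,"wy": 0,"wz": -0.525,"dx": -0.4325,"dy": -0.017,"dz": 0,"hand": 0.06}
    - {"wx": -0.018,"wy": 0,"wz": -0.525,"dx": -0.4325,"dy": -0.017,"dz": 0,"hand": 0.06}
    - {"wx": -0.018,"wy": 0,"wz": -0.525,"dx": -0.4325,"dy": -0.017,"dz": 0,"hand": 0.06}
    - {"wx": -0.018,"wy": 0,"wz": -0.525,"dx": -0.4325,"dy": -0.017,"dz": 0,"hand": 0.06}
    - {"wx": -0.018,"wy": 0,"wz": -0.525,"dx": -0.4325,"dy": -0.017,"dz": 0,"hand": 0.06}
    - {"wx": -0.018,"wy": 0,"wz": -0.525,"dx": -0.4325,"dy": -0.017,"dz": 0,"hand": 0.06}
    - {"wx": -0.018,"wy": 0,"wz": -0.525,"dx": -0.4325,"dy": -0.017,"dz": 0,"hand": 0.06}
    - {"wx": -0.018,"wy": 0,"wz": -0.525,"dx": -0.4325,"dy": -0.017,"dz": 0,"hand": 0.06}
    - {"wx": -0.018,"wy": 0,"wz": -0.525,"dx": -0.4325,"dy": -0.017,"dz": 0,"hand": 0.06}

```text
t: 5.75
ee_pos: [690.1, 199.7, 236.9]
tool_rot: [179.8, -0.4, -75.7]
ft_force: [0.2, 0.2, -0.4]
opening: 0.686
```

```bash
python3 - <<'E'
from h import *
from cell import imaging
rel([(690,195,240,-76),(690,195,104,-76)])
E
```

```text
t 5.75 pos [690.1 199.7 236.9] rot [179.8  -0.4 -75.7] F [ 0.2  0.2 -0.4] op 0.69
(690, 195, 240, -76) d [ 0.0045  0.0013 -0.0031] w [ 0.004 -0.007  0.004]
(690, 195, 104, -76) d [0.0036 0.0007 0.1329] w [ 0.004 -0.007  0.004]
```

>>> drive_tool:
  increments:
    - {"wx": 0.004,"wy": -0.007,"wz": 0.004,"dx": 0.004,"dy": 0.0,"dz": 0.04,"hand": 0.06}
    - {"wx": 0.004,"wy": -0.007,"wz": 0.004,"dx": 0.004,"dy": 0.0,"dz": 0.08,"hand": 0.06}
    - {"wx": 0.004,"wy": -0.007,"wz": 0.004,"dx": 0.004,"dy": 0.0,"dz": 0.115,"hand": 0.06}
    - {"wx": 0.004,"wy": -0.007,"wz": 0.004,"dx": 0.004,"dy": 0.0,"dz": 0.133,"hand": 0.06}
    - {"wx": 0.004,"wy": -0.007,"wz": 0.004,"dx": 0.004,"dy": 0.0,"dz": 0.133,"hand": 0.06}
    - {"wx": 0.004,"wy": -0.007,"wz": 0.004,"dx": 0.004,"dy": 0.0,"dz": 0.133,"hand": 0.06}

```text
t: 6.35
ee_pos: [691.0, 194.2, 103.9]
tool_rot: [180.0, 0.0, -76.0]
ft_force: [0.5, 0.3, 0.5]
opening: 0.684
```

```bash
python3 - <<'E'
from h import *
from cell import imaging
rel([(690,195,104,-76)])
S=imaging.get_image("scene");D=imaging.get_image("side")
cv2.imwrite("pics/l1.png",np.hstack([cv2.resize(S["color"][150:350,300:500],(400,400)),cv2.resize(D["color"][180:380,180:380],(400,400))]))
E
```

```text
t 6.35 pos [691.  194.2 103.9] rot [180.   0. -76.] F [0.5 0.3 0.5] op 0.68
(690, 195, 104, -76) d [-0.001   0.0008 -0.0001] w [ 0.  0. -0.]
```

View pics/l1.png

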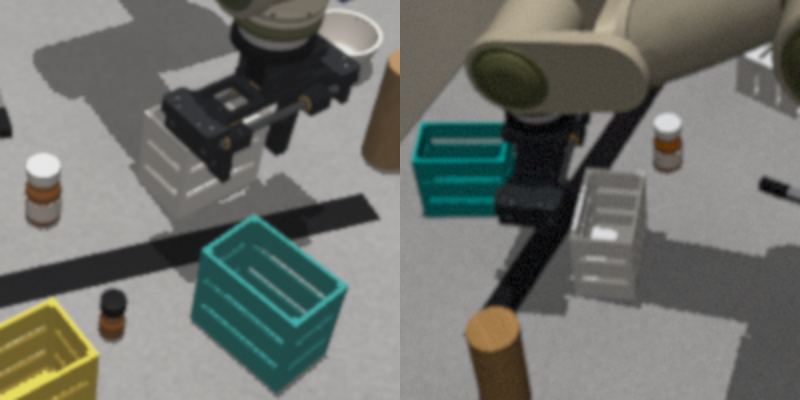

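The gripper stands behind the left crate's far face, clear of the turquoise one. Now the same tip.

>>> drive_tool:
  increments:
    - {"wx": 0,"wy": 0,"wz": 0,"dx": 0,"dy": 0.012,"dz": 0,"hand": 0.06}
    - {"wx": 0,"wy": 0,"wz": 0,"dx": 0,"dy": 0.024,"dz": 0,"hand": 0.06}
    - {"wx": 0,"wy": 0,"wz": 0,"dx": 0,"dy": 0.036,"dz": -0.006,"hand": 0.06}
    - {"wx": 0,"wy": 0,"wz": 0,"dx": 0,"dy": 0.048,"dz": -0.013,"hand": 0.06}
    - {"wx": 0,"wy": 0,"wz": 0,"dx": 0,"dy": 0.06,"dz": -0.019,"hand": 0.06}
    - {"wx": 0,"wy": 0,"wz": 0,"dx": 0,"dy": 0.072,"dz": -0.023,"hand": 0.06}
    - {"wx": 0,"wy": 0,"wz": 0,"dx": 0,"dy": 0.084,"dz": -0.026,"hand": 0.06}
    - {"wx": 0,"wy": 0,"wz": 0,"dx": 0,"dy": 0.095,"dz": -0.028,"hand": 0.06}
    - {"wx": 0,"wy": 0,"wz": 0,"dx": 0,"dy": 0.106,"dz": -0.03,"hand": 0.06}
    - {"wx": 0,"wy": 0,"wz": 0,"dx": 0,"dy": 0.118,"dz": -0.03,"hand": 0.06}

```text
t: 7.45
ee_pos: [577.1, 165.8, 136.9]
tool_rot: [-179.7, -0.0, -76.0]
ft_force: [-0.7, 0.4, -0.2]
opening: 0.681
```

>>> drive_tool:
  increments:
    - {"wx": 0,"wy": 0,"wz": 0,"dx": 0,"dy": 0.012,"dz": 0,"hand": 0.06}
    - {"wx": 0,"wy": 0,"wz": 0,"dx": 0,"dy": 0.02,"dz": 0,"hand": 0.06}
    - {"wx": 0,"wy": 0,"wz": 0,"dx": 0,"dy": 0.02,"dz": 0,"hand": 0.06}
    - {"wx": 0,"wy": 0,"wz": 0,"dx": 0,"dy": 0.02,"dz": -0.04,"hand": 0.06}
    - {"wx": 0,"wy": 0,"wz": 0,"dx": 0,"dy": 0.02,"dz": -0.08,"hand": 0.06}
    - {"wx": 0,"wy": 0,"wz": 0,"dx": 0,"dy": 0.02,"dz": -0.12,"hand": 0.06}
    - {"wx": 0,"wy": 0,"wz": 0,"dx": 0,"dy": 0.02,"dz": -0.12,"hand": 0.06}

```text
t: 8.15
ee_pos: [559.0, 161.2, 262.7]
tool_rot: [-179.0, -0.2, -76.0]
ft_force: [0.5, 0.9, 0.0]
opening: 0.681
```

```bash
python3 - <<'E'
from h import *
from cell import imaging
rel([(690,195,104,-76)])
S=imaging.get_image("scene");D=imaging.get_image("side")
cv2.imwrite("pics/l2s.png",S["color"]);cv2.imwrite("pics/l2d.png",D["color"])
E
```

```text
t 8.15 pos [559.  161.2 262.7] rot [-179.    -0.2  -76. ] F [0.5 0.9 0. ] op 0.68
(690, 195, 104, -76) d [-0.0015 -0.1326  0.161 ] w [-0.017 -0.003  0.   ]
```

View pics/l2s.png

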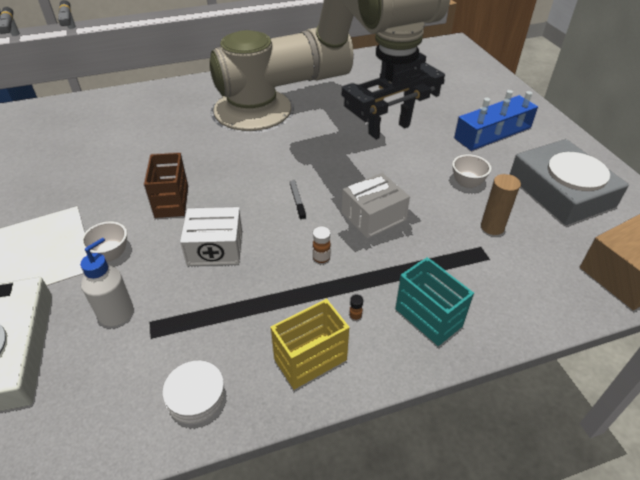

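View pics/l2d.png

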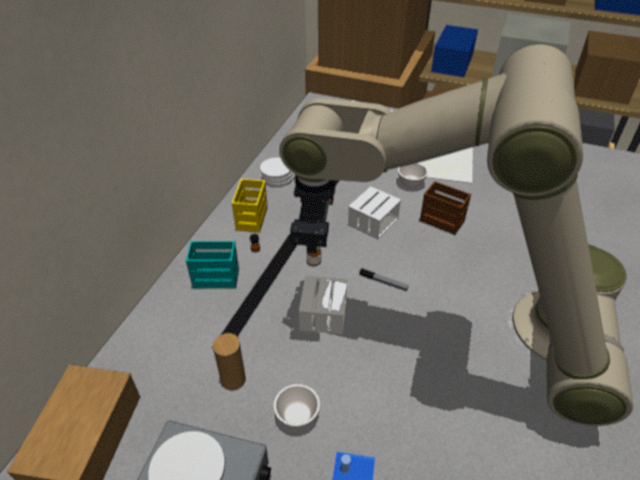

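Both crates lie. The left underside at (383,219) is blank and the stamp is on the right crate at (210,252). I'll fit the stamped crate and the tape.

```bash
cat >> h.py <<'E'
def tape(p,show=True):
    g=cv2.cvtColor(p["color"],cv2.COLOR_BGR2GRAY);
    m=np.zeros((480,640),np.uint8)
    P=proj(p,[[670,-357,0],[745,-357,0],[770,345,0],[700,345,0]]);cv2.fillConvexPoly(m,P.astype(np.int32),1)
    ys,xs=np.nonzero((g<60)&(m>0)&(p["color"].max(2)-p["color"].min(2)<25))
    X=np.array([ground(p,(a,b))[:2] for a,b in zip(xs,ys)])
    out=[]
    for y in range(-330,331,30):
        q=X[abs(X[:,1]-y)<5]
        if len(q)>15: out.append((y,(np.percentile(q[:,0],1)+np.percentile(q[:,0],99))/2,np.ptp(q[:,0])))
    out=np.array(out);ok=out[abs(out[:,2]-np.median(out[:,2]))<5]
    k=np.polyfit(ok[:,0],ok[:,1],1);return k,np.median(ok[:,2]),len(ok)
def crate(p,near):
    best=[]
    for r in imaging.silhouettes("crate_a",p):
        d=np.hypot(*(ground(p,r["centre"],35)[:2]-near))
        if d<60: best.append((d,r))
    return min(best,key=lambda t:t[0])[1] if best else None
from cell import imaging
E
python3 - <<'E'
from h import *
S=imaging.get_image("scene");D=imaging.get_image("side")
for nm,p in(("scene",S),("side",D)): print(nm,tape(p))
for near in((530,-210),(545,160)):
  obs=[(p,hull_of(r["region"])) for p in (S,D) for r in [crate(p,near)] if r is not None]
  print(near,[fit(o,near,(100,110,70)) for o in ([obs] if len(obs)<2 else [obs,obs[:1],obs[1:]])])
for r in imaging.recognise("stamp",S)[:2]: print(r,ground(S,r["centre"],35).round(1))
rel([])
E
```

```text
scene (array([3.57267057e-02, 7.09806242e+02]), np.float64(35.53887469003598), 19)
side (array([4.05165513e-02, 7.08795798e+02]), np.float64(35.04678892492211), 12)
(530, -210) [(array([ 520.29305428, -203.93443213,  -16.72908319]), np.float64(0.04244497485686366)), (array([ 525.63796513, -205.50629399,  -15.16632963]), np.float64(0.01629146919431279)), (array([ 519.59792492, -204.26764011,  -16.71263888]), np.float64(0.012761613067891808))]
(545, 160) [(array([535.09563871, 159.288887  ,  14.12066767]), np.float64(0.04782714954716888)), (array([541.41631109, 157.43878063,  13.53084444]), np.float64(0.023076923076923106)), (array([534.77751831, 159.46118133,  13.75921345]), np.float64(0.017087378640776696))]
{'centre': [210.5, 236.8], 'conf': 0.96} [ 525.2 -211.6   35. ]
{'centre': [311.6, 342.1], 'conf': 0.95} [839.9 -89.7  35. ]
t 8.6 pos [556.9 160.9 256. ] rot [-179.8   -0.   -76. ] F [-0.1  1.5  0.3] op 0.68
```

The tape centre line is x ≈ 709.5 + 0.037·y. The stamped crate lies at (523,-205), yaw -16°. I'll move to the robot's side of its rim, keeping the body above the brown crate.

```bash
python3 - <<'E'
from h import *
rel([(447,-183,220,-106)])
E
```

```text
t 8.6 pos [556.9 160.9 256. ] rot [-179.8   -0.   -76. ] F [-0.1  1.5  0.3] op 0.68
(447, -183, 220, -106) d [0.307  0.19   0.0354] w [-0.004  0.001  0.524]
```

>>> drive_tool:
  increments:
    - {"wx": 0,"wy": 0,"wz": 0.524,"dx": 0.307,"dy": 0.19,"dz": 0.035,"hand": 0.08}
    - {"wx": 0,"wy": 0,"wz": 0.524,"dx": 0.307,"dy": 0.19,"dz": 0.035,"hand": 0.08}
    - {"wx": 0,"wy": 0,"wz": 0.524,"dx": 0.307,"dy": 0.19,"dz": 0.035,"hand": 0.08}
    - {"wx": 0,"wy": 0,"wz": 0.524,"dx": 0.307,"dy": 0.19,"dz": 0.035,"hand": 0.08}
    - {"wx": 0,"wy": 0,"wz": 0.524,"dx": 0.307,"dy": 0.19,"dz": 0.035,"hand": 0.08}
    - {"wx": 0,"wy": 0,"wz": 0.524,"dx": 0.307,"dy": 0.19,"dz": 0.035,"hand": 0.08}
    - {"wx": 0,"wy": 0,"wz": 0.524,"dx": 0.307,"dy": 0.19,"dz": 0.035,"hand": 0.08}
    - {"wx": 0,"wy": 0,"wz": 0.524,"dx": 0.307,"dy": 0.19,"dz": 0.035,"hand": 0.08}
    - {"wx": 0,"wy": 0,"wz": 0.524,"dx": 0.307,"dy": 0.19,"dz": 0.035,"hand": 0.08}
    - {"wx": 0,"wy": 0,"wz": 0.524,"dx": 0.307,"dy": 0.19,"dz": 0.035,"hand": 0.08}

```text
t: 9.6
ee_pos: [447.3, -182.1, 220.4]
tool_rot: [-179.8, 0.1, -106.0]
ft_force: [1.0, 0.3, -0.2]
opening: 0.909
```

```bash
python3 - <<'E'
from h import *
rel([(447,-183,70,-106)])
E
```

```text
t 9.6 pos [ 447.3 -182.1  220.4] rot [-1.798e+02  1.000e-01 -1.060e+02] F [ 1.   0.3 -0.2] op 0.91
(447, -183, 70, -106) d [0.0013 0.0006 0.1504] w [-0.004  0.002 -0.   ]
```

>>> drive_tool:
  increments:
    - {"wx": 0,"wy": 0,"wz": 0,"dx": 0,"dy": 0,"dz": 0.04,"hand": 0.08}
    - {"wx": 0,"wy": 0,"wz": 0,"dx": 0,"dy": 0,"dz": 0.08,"hand": 0.08}
    - {"wx": 0,"wy": 0,"wz": 0,"dx": 0,"dy": 0,"dz": 0.11,"hand": 0.08}
    - {"wx": 0,"wy": 0,"wz": 0,"dx": 0,"dy": 0,"dz": 0.135,"hand": 0.08}
    - {"wx": 0,"wy": 0,"wz": 0,"dx": 0,"dy": 0,"dz": 0.148,"hand": 0.08}
    - {"wx": 0,"wy": 0,"wz": 0,"dx": 0,"dy": 0,"dz": 0.148,"hand": 0.08}

```text
t: 10.2
ee_pos: [447.9, -179.9, 71.2]
tool_rot: [-180.0, 0.2, -105.9]
ft_force: [0.6, -0.2, 0.7]
opening: 0.908
```

```bash
python3 - <<'E'
from h import *
S=imaging.get_image("scene");D=imaging.get_image("side")
cv2.imwrite("pics/p1.png",np.hstack([cv2.resize(S["color"][110:310,100:300],(400,400)),cv2.resize(D["color"][100:300,280:480],(400,400))]))
# straight-then-turning push: TCP path in the present tool frame
rel([(465,-188,72,-106),(480,-192,72,-105),(520,-201,72,-101),(560,-209,72,-97),(580,-212,72,-94)])
E
```

```text
t 10.3 pos [ 448.6 -180.9   72.9] rot [-1.798e+02  1.000e-01 -1.059e+02] F [-0.2 -0.3  0.3] op 0.91
(465, -188, 72, -106) d [ 0.0023 -0.0177  0.001 ] w [-0.004  0.002  0.002]
(480, -192, 72, -105) d [ 0.0021 -0.0333  0.0011] w [-0.004  0.002 -0.016]
(520, -201, 72, -101) d [-0.0002 -0.0742  0.0013] w [-0.004  0.002 -0.085]
(560, -209, 72, -97) d [-0.0035 -0.1149  0.0014] w [-0.004  0.002 -0.155]
(580, -212, 72, -94) d [-0.0061 -0.1349  0.0015] w [-0.005  0.002 -0.208]
```

View pics/p1.png

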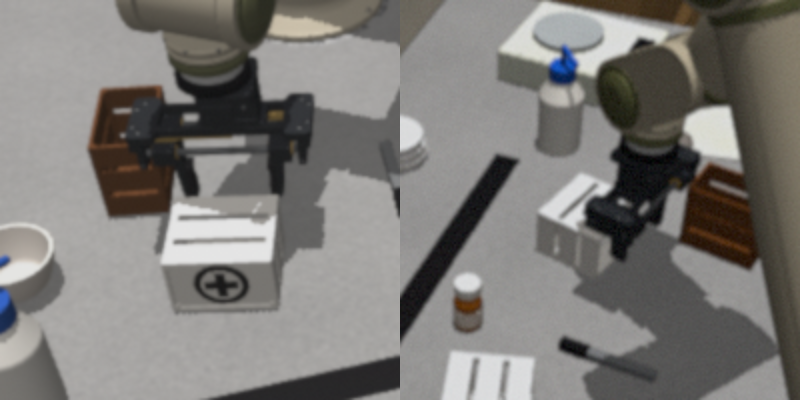

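The fingers straddle the rim on the robot's side, clear of the brown crate. First part of the push, turning gently to square the crate up with the tape.

>>> drive_tool:
  increments:
    - {"wx": 0,"wy": 0,"wz": 0,"dx": 0.001,"dy": -0.009,"dz": 0.001,"hand": 0.08}
    - {"wx": 0,"wy": 0,"wz": 0,"dx": 0.002,"dy": -0.018,"dz": 0.001,"hand": 0.08}
    - {"wx": 0,"wy": 0,"wz": 0,"dx": 0.002,"dy": -0.026,"dz": 0.001,"hand": 0.08}
    - {"wx": 0,"wy": 0,"wz": -0.015,"dx": 0.002,"dy": -0.034,"dz": 0.001,"hand": 0.08}
    - {"wx": 0,"wy": 0,"wz": -0.03,"dx": 0.002,"dy": -0.042,"dz": 0.001,"hand": 0.08}
    - {"wx": 0,"wy": 0,"wz": -0.045,"dx": 0.001,"dy": -0.05,"dz": 0.001,"hand": 0.08}
    - {"wx": 0,"wy": 0,"wz": -0.06,"dx": 0.001,"dy": -0.058,"dz": 0.001,"hand": 0.08}
    - {"wx": 0,"wy": 0,"wz": -0.075,"dx": 0.0,"dy": -0.066,"dz": 0.001,"hand": 0.08}
    - {"wx": 0,"wy": 0,"wz": -0.09,"dx": 0.0,"dy": -0.074,"dz": 0.001,"hand": 0.08}
    - {"wx": 0,"wy": 0,"wz": -0.105,"dx": -0.001,"dy": -0.082,"dz": 0.001,"hand": 0.08}

```text
t: 11.3
ee_pos: [528.4, -202.6, 72.2]
tool_rot: [-179.7, 0.1, -99.8]
ft_force: [-1.9, -0.0, -0.1]
opening: 0.908
```

```bash
python3 - <<'E'
from h import *
rel([])
S=imaging.get_image("scene");D=imaging.get_image("side")
cv2.imwrite("pics/p2.png",np.hstack([cv2.resize(S["color"][150:350,100:300],(400,400)),cv2.resize(D["color"][100:300,240:440],(400,400))]))
for r in imaging.recognise("stamp",S)[:3]: print(r,ground(S,r["centre"],35).round(1))
E
```

```text
t 11.3 pos [ 528.4 -202.6   72.2] rot [-1.797e+02  1.000e-01 -9.980e+01] F [-1.9 -0.  -0.1] op 0.91
{'centre': [161.0, 177.4], 'conf': 0.91} [ 288.8 -288.4   35. ]
{'centre': [312.8, 340.4], 'conf': 0.68} [837.3 -86.6  35. ]
{'centre': [211.0, 258.5], 'conf': 0.63} [ 587.2 -221.5   35. ]
```

View pics/p2.png

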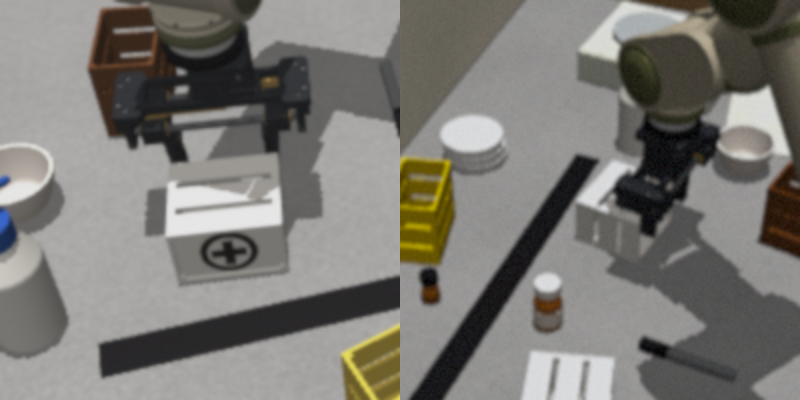

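It moved about 50 mm and is turning with the fingers. I measure it by the stamp ring and the underside's lower edge.

```bash
cat >> h.py <<'E'
def stampxy(p,guess,r=18):
    g=cv2.cvtColor(p["color"],cv2.COLOR_BGR2GRAY);u,v=guess
    sub=np.zeros_like(g);sub[v-r:v+r,u-r:u+r]=(g[v-r:v+r,u-r:u+r]<95)
    n,l,st,ce=cv2.connectedComponentsWithStats(sub)
    pts=[cv2.findNonZero((l==i).astype(np.uint8)) for i in range(1,n) if st[i,4]>15]
    (c,ax,an)=cv2.fitEllipse(cv2.convexHull(np.vstack(pts)));return c,ax,ground(p,c,35)
E
python3 - <<'E'
from h import *
S=imaging.get_image("scene")
c,ax,X=stampxy(S,(214,275));print(c,ax,X.round(1))
# lower edge corners from crop
for uv in((190.5,291.5),(243,285.5)): print(ground(S,uv).round(1))
rel([])
E
```

```text
(214.254150390625, 275.96954345703125) (19.20728302001953, 29.679000854492188) [ 635.3 -223.7   35. ]
[ 629.3 -275.2    0. ]
[ 647.2 -172.7    0. ]
t 11.5 pos [ 528.  -202.4   72.2] rot [-1.797e+02  1.000e-01 -9.990e+01] F [ 0.5 -0.5  0.6] op 0.91
```

```bash
python3 - <<'E'
from h import *
rel([(544,-205,72,-98),(560,-207,72,-96),(576,-208.5,72,-94),(591,-209.5,72,-92.2)])
E
```

```text
t 11.5 pos [ 528.  -202.4   72.2] rot [-1.797e+02  1.000e-01 -9.990e+01] F [ 0.5 -0.5  0.6] op 0.91
(544, -205, 72, -98) d [-0.0002 -0.0162  0.0002] w [-0.005  0.001 -0.033]
(560, -207, 72, -96) d [-0.0009 -0.0324  0.0003] w [-0.005  0.001 -0.068]
(576, -208.5, 72, -94) d [-0.0022 -0.0484  0.0004] w [-0.005  0.001 -0.102]
(591, -209.5, 72, -92.2) d [-0.0038 -0.0633  0.0005] w [-0.005  0.001 -0.134]
```

>>> drive_tool:
  increments:
    - {"wx": 0,"wy": 0,"wz": -0.017,"dx": 0,"dy": -0.008,"dz": 0,"hand": 0.08}
    - {"wx": 0,"wy": 0,"wz": -0.033,"dx": 0,"dy": -0.016,"dz": 0,"hand": 0.08}
    - {"wx": 0,"wy": 0,"wz": -0.05,"dx": -0.0005,"dy": -0.024,"dz": 0,"hand": 0.08}
    - {"wx": 0,"wy": 0,"wz": -0.068,"dx": -0.001,"dy": -0.032,"dz": 0,"hand": 0.08}
    - {"wx": 0,"wy": 0,"wz": -0.085,"dx": -0.0015,"dy": -0.04,"dz": 0,"hand": 0.08}
    - {"wx": 0,"wy": 0,"wz": -0.1,"dx": -0.002,"dy": -0.046,"dz": 0,"hand": 0.08}
    - {"wx": 0,"wy": 0,"wz": -0.115,"dx": -0.003,"dy": -0.052,"dz": 0,"hand": 0.08}
    - {"wx": 0,"wy": 0,"wz": -0.13,"dx": -0.0035,"dy": -0.056,"dz": 0,"hand": 0.08}
    - {"wx": 0,"wy": 0,"wz": -0.13,"dx": -0.0035,"dy": -0.056,"dz": 0,"hand": 0.08}

```text
t: 12.4
ee_pos: [584.3, -208.5, 72.5]
tool_rot: [-179.7, 0.0, -92.4]
ft_force: [0.6, -0.4, 0.8]
opening: 0.909
```

```bash
python3 - <<'E'
from h import *
rel([])
S=imaging.get_image("scene");D=imaging.get_image("side")
cv2.imwrite("pics/p3.png",np.hstack([cv2.resize(S["color"][200:350,140:290],(400,400)),cv2.resize(D["color"][120:270,260:410],(400,400))]))
try:
  g=proj(S,[(695,-215,35)])[0].astype(int);print(g);print(stampxy(S,tuple(g)))
except Exception as e: print(e)
E
```

```text
t 12.4 pos [ 584.3 -208.5   72.5] rot [-179.7    0.   -92.4] F [ 0.6 -0.4  0.8] op 0.91
[224 297]
((223.6909637451172, 307.1710510253906), (36.09552764892578, 42.62165832519531), array([ 716.25013508, -220.79732038,   35.        ]))
```

View pics/p3.png

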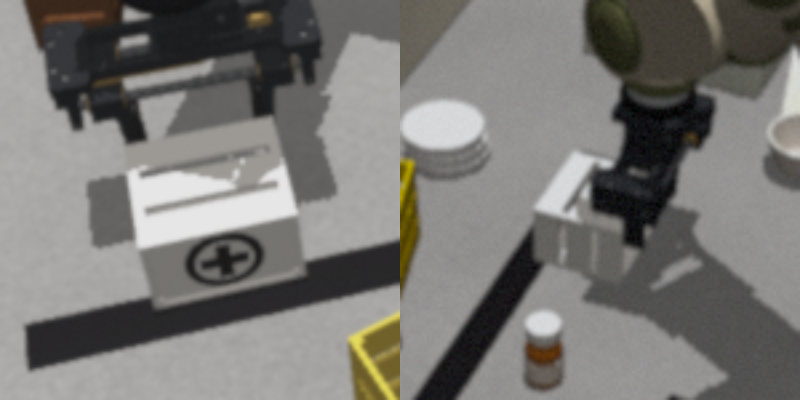

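The tape polluted the ellipse fit, so I measure the lower edge corners from the crop instead.

```bash
python3 - <<'E'
from h import *
S=imaging.get_image("scene")
for uv in((197.4,315.1),(254.4,303.1)): print(ground(S,uv).round(1))
print(ground(S,(224.4,296.8),35).round(1), tape(S))
E
```

```text
[ 691.3 -271.3    0. ]
[ 697.7 -161.2    0. ]
[ 692.6 -214.8   35. ] (array([3.56604272e-02, 7.09904420e+02]), np.float64(35.297251662826056), 16)
```

The underside edge is at x≈694.5 (yaw -3°) and the tape centre there is ≈702. I push 7 mm more, then back off and lift.

>>> drive_tool:
  increments:
    - {"wx": 0,"wy": 0,"wz": -0.005,"dx": 0,"dy": -0.003,"dz": 0,"hand": 0.08}
    - {"wx": 0,"wy": 0,"wz": -0.008,"dx": 0,"dy": -0.006,"dz": 0,"hand": 0.08}
    - {"wx": 0,"wy": 0,"wz": -0.008,"dx": 0,"dy": -0.0075,"dz": 0,"hand": 0.08}
    - {"wx": 0,"wy": 0,"wz": -0.008,"dx": 0,"dy": -0.0075,"dz": 0,"hand": 0.08}
    - {"wx": 0,"wy": 0,"wz": 0,"dx": 0,"dy": 0.005,"dz": 0,"hand": 0.08}
    - {"wx": 0,"wy": 0,"wz": 0,"dx": 0,"dy": 0.02,"dz": 0,"hand": 0.08}
    - {"wx": 0,"wy": 0,"wz": 0,"dx": 0,"dy": 0.03,"dz": -0.03,"hand": 0.08}
    - {"wx": 0,"wy": 0,"wz": 0,"dx": 0,"dy": 0.03,"dz": -0.08,"hand": 0.08}
    - {"wx": 0,"wy": 0,"wz": 0,"dx": 0,"dy": 0.03,"dz": -0.13,"hand": 0.08}
    - {"wx": 0,"wy": 0,"wz": 0,"dx": 0,"dy": 0.03,"dz": -0.17,"hand": 0.08}

```text
t: 13.55
ee_pos: [553.0, -207.4, 245.7]
tool_rot: [-179.5, -0.0, -92.4]
ft_force: [0.5, -0.9, -0.2]
opening: 0.907
```

>>> drive_tool:
  increments:
    - {"wx": 0,"wy": 0,"wz": 0,"dx": 0,"dy": 0.05,"dz": -0.02,"hand": 0.08}
    - {"wx": 0,"wy": 0,"wz": 0,"dx": 0,"dy": 0.1,"dz": -0.03,"hand": 0.08}
    - {"wx": 0,"wy": 0,"wz": 0,"dx": 0,"dy": 0.13,"dz": -0.03,"hand": 0.08}
    - {"wx": 0,"wy": 0,"wz": 0,"dx": 0,"dy": 0.13,"dz": -0.03,"hand": 0.08}

```text
t: 13.95
ee_pos: [420.1, -201.3, 275.7]
tool_rot: [-179.5, -0.1, -92.5]
ft_force: [-0.9, 0.2, -0.4]
opening: 0.906
```

```bash
python3 - <<'E'
from h import *
rel([])
S=imaging.get_image("scene");D=imaging.get_image("side")
cv2.imwrite("pics/f.png",S["color"]);cv2.imwrite("pics/fd.png",D["color"])
cv2.imwrite("pics/fc.png",np.hstack([cv2.resize(S["color"][230:330,150:300],(600,400),interpolation=cv2.INTER_CUBIC)]))
print(tape(S),tape(D))
near=(653,-212)
obs=[(p,hull_of(r["region"])) for p in (S,D) for r in [crate(p,near)] if r is not None]
for o in obs:
    v,e=fit([o],near,(100,110,70));a=np.radians(v[2]);print(v.round(1),e,"underside",(v[:2]+50*np.array([np.cos(a),np.sin(a)])).round(1))
E
```

```text
t 13.95 pos [ 420.1 -201.3  275.7] rot [-1.795e+02 -1.000e-01 -9.250e+01] F [-0.9  0.2 -0.4] op 0.91
(array([3.53520915e-02, 7.09925943e+02]), np.float64(35.55843589946693), 16) (array([3.56166529e-02, 7.09477945e+02]), np.float64(34.63262407194304), 15)
[ 655.  -213.6   -2. ] 0.014551953025274456 underside [ 705.  -215.4]
[ 647.3 -211.2   -2.9] 0.028618602091359358 underside [ 697.2 -213.7]
```

View pics/f.png

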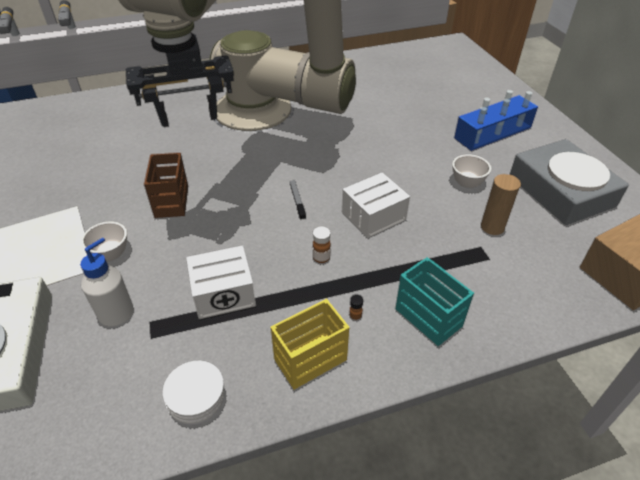

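View pics/fc.png

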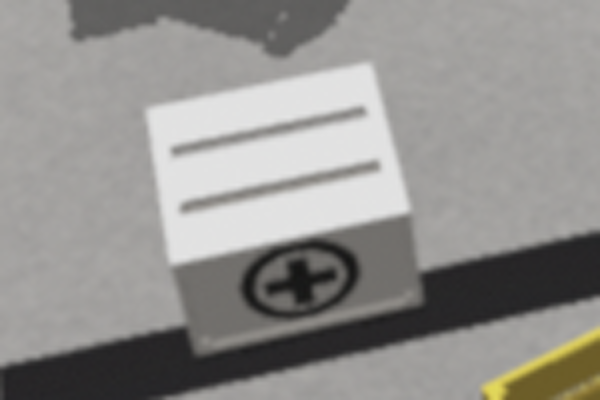

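View pics/fd.png

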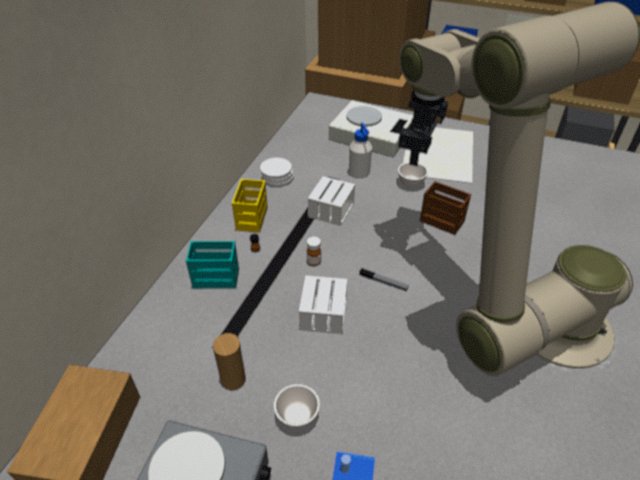

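The underside end sits mid-tape: 705 from the scene camera and 697 from the side camera, against the tape centre at 702 ±20, and square to it. Everything else stands where it was. I'll hand it in.

```bash
python3 -c "
from cell import job;print(job.close_job())"
```

```text
the job is handed in; nothing more can be done
None
```

I tipped both crates towards the robot. The right one, at about (611, -231), is stamped and the left one is blank. I pushed the stamped crate by its rim until its underside end was on the tape, squaring it up on the way. The blank crate was left where it fell, and I handed the job in at about 14 s.

**Last checks:**
- **Underside end:** at x ≈ 705 by the scene camera and 697 by the side camera. The tape centre there is x ≈ 702, ±20 mm, so both readings are on the tape.
- **Angle:** the crate is at yaw -2 to -3°, against about -2° for the tape.
- **Surroundings:** the jar, mortars, bottle, tube, vial, marker and coloured crates look unmoved by eye in both final pictures. The arm was clear of everything.

**Disagreements:** the two cameras differed by about 6–8 mm on the crate positions throughout, so I aimed for the average. The "stamp" network gave false hits on the yellow and brown crates, and one ring fit was spoilt by the tape. In both cases I measured from the crate's edges instead.

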